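# Switch on the soldering bench

## Task

Switch on the soldering bench by pressing with the closed fingertips, in this order: on the beige power console, press down the raised end of the mains rocker until it has tipped fully over; push the square key beside it fully down, where it stays; then on the soldering station press the wide bar key fully down, hold it for about a second and let it come back up. Leave the round key and the two triangular keys alone, and leave all the loose things where they are.

Things in the scene. Friction and masses are not known exactly. Their poses are not given: they have to be found in the camera images.
- console: Fixed beige power console, 170 (x) x 220 (y) x 62 mm high, on the robot's left or right (varies). Origin under its centre on the table, x away from its near edge, y left. On its flat top: the rocker (x -25, y +70), two push-key modules (x -25, y -5 and -70; which is which varies), and at the far edge two 4 mm dial meters and a loose flux jar.
- rocker (a joint): Mains rocker: pale grey see-saw 60 mm long (along console x), 30 wide, in a 6 mm high black frame, pivot 70 mm above the table; its upper faces form a shallow V (0.2 rad each). Value in rad: -0.2 = off, far (+x) end standing 18 mm above the pivot; +0.2 = on, far half level, 6 mm above the pivot. Stays where left; about 3 N at its end moves it. Starts within 0.04 of off.
- rocker_end (a point): Point on the upper face of the rocker's far half, 20 mm from the pivot, where to press straight down; it goes down about 8 mm from off to on and is then 76 mm above the table. Axes move with the rocker: x along its length towards the far end, y along the pivot.
- square_key (a joint): Push key with a square cap 24 x 24 mm, pale grey, on a black module 46 x 46 x 6 mm lying on the console. Latching: it stays down where it is pushed (needs about 3 N). Value in m: 0 = out, 0.006 = fully down (hard stop), positive downwards.
- square_top (a point): Centre of the square key's top face, 82 mm above the table when out, 76 mm when down; x and y axes along the cap's sides, z up.
- round_key (a joint): Push key with a round cap 24 mm across, of the same colour, height, stroke and force as the square key, on a like module beside it (65 mm between the two centres). Value in m: 0 = out, 0.006 = down; it also stays down. To be left out.
- round_top (a point): Centre of the round key's top face, 82 mm above the table when out.
- station: Fixed soldering station, pale green-grey, 160 (x) x 116 (y) x 80 mm high, on the side of the robot away from the console. Origin under its centre on the table, x away from its near edge, y left. On its flat dark top (81 mm): a display at the far end, two small triangular keys in the middle (x +5, y +28 and -28) and one wide bar key near its front edge (x -48, y 0).
- bar_key (a joint): The station's wide bar key, a cap 16 (x) x 50 (y) mm standing 10 mm above the top panel. Sprung: about 1.5 N starts it, 5 N takes it fully down, and it comes back when let go. Value in m: 0 = out, 0.005 = fully down (hard stop).
- bar_top (a point): Centre of the bar key's top face, 91 mm above the table when out, 86 mm when down; y along the bar, z up.
- up_key (a joint): Small triangular key, 18 x 20 mm, left one on the station (y +28), sprung, standing 10 mm above the panel. Value in m: 0 = out, 0.005 = down. To be left alone.
- down_key (a joint): Small triangular key, 18 x 20 mm, right one on the station (y -28), sprung, like the other. Value in m: 0 = out, 0.005 = down. To be left alone.
- spool: Loose steel solder spool, 52 mm across, 42 mm high, upright on the table between the two devices; origin under its centre.
- flux_jar: Loose amber glass jar, 32 mm across, 34 mm high, upright on the console's top at its far right corner; origin under its centre.
- cleaner: Loose dark steel tip-cleaner pot with brass wool, 72 mm across, 58 mm high, on the table to one side; origin under its centre.
- mug: Loose blue mug, 76 mm across with a handle, 85 mm high, on the table to the other side; origin under its centre.
- screwdriver: Loose screwdriver, 180 mm long, lying on the table pointing away from the robot, in the gap between the two devices; origin under its middle.
- pliers: Loose small pliers, 135 mm long, 10 mm high, lying on the table beyond the devices; origin beneath them near the joint.

How it is judged:
On the way, in this order (a step that is already met when the one before it is completed fails the run):
1. the mains rocker has been tipped fully over to on (value of joint rocker above 0.15 rad), for 0.1 s.
2. the square key has been pushed fully down (value of joint square_key above 0.005 m), for 0.1 s.
3. the wide bar key is held fully down by the fingers (value of joint bar_key above 0.004 m and contact force between the fingers and bar_key above 1 N), for 0.7 s.
At the end, for the whole second after the job is handed in: The rocker is on (above 0.15 rad), the square key is down (above 5 mm of 6), the bar key is back up and the round and triangular keys are out (sprung keys within 1 mm, the round key within 1.5 mm); every loose thing is within 25 mm of where it started (value of joint rocker above 0.15 rad and value of joint square_key above 0.005 m and value of joint each of bar_key, up_key, down_key below 0.001 m and value of joint round_key below 0.0015 m and distance of each of spool, flux_jar, cleaner, mug, screwdriver, pliers from where it was at the start of the episode below 0.025 m); the robot touches nothing.
It fails at once if the square key is pushed down before the rocker is on (value of joint square_key above 0.003 m and value of joint rocker below 0.1 rad).
It fails at once if the bar key is pressed before the square key is down (value of joint bar_key above 0.0025 m and value of joint square_key below 0.0045 m).
It fails at once if the round key or a triangular key is pressed (value of joint any of round_key, up_key, down_key above 0.0025 m).
It fails at once if a loose thing is lifted, carried or knocked away (25 mm) (distance of any of spool, flux_jar, cleaner, mug, screwdriver, pliers from where it was at the start of the episode above 0.025 m).
It also fails if it takes over 51 s, if anything falls off the work surface, if the arm or the gripper's body presses on something with over 40 N, if the wrist force passes 120 N, or if a joint passes its speed limit or range.

## Robot

A 7-joint arm with a two-finger parallel gripper is mounted at the origin on the work surface. World frame = base frame: x ahead of the robot, y to its left, z up, the work surface at z = 0. Lengths are in m, angles in rad, forces in N, time in s.
With the tool pointing down it reaches from about 0.4 to 0.85 m from the base axis. Payload 10.4 kg.
Tool frame: the origin (TCP) lies midway between the tips of the shut fingers; the grasp point (between the pads) lies 19 mm behind it; z points along the fingers, y is the line along which they close (so a half turn about z gives the same grasp; the last joint's range is limited). The gripper opens to 87 mm and grips with 3 to 60 N. Pads are 19 mm wide; open, the fingers measure 117 mm over their backs; the gripper's body (75 mm by 190 mm) begins 51 mm behind the grasp point.
Start: joints at [-1.29, 0.332, -0.065, 1.46, 0.022, 1.35, -0.088], TCP at [0.187, 0.596, 0.223] pointing down, gripper open.
Joint ranges: [-2.6, 2.6], [-0.5, 2.12], [-1.47, 1.34], [0.16, 2.42], [-1.27, 4.41], [0.06, 2.06], [-2.6, 2.6]. Speed limits (rad/s): [2.22, 2.22, 2.79, 2.79, 3.14, 3.14, 3.14].

## Interface

Orientations are given as a rotation vector (axis times angle).
In Python, from rig import robot gives the robot as it stands. The module is installed in compiled form; this text tells all that it offers.
- The arm moves only by the tool servo_tool, never from a script. Its argument "motion" is a list of rows, each a list of 2 entries, a list of its own where there are three numbers: the shift along the tool's x, y, z in cm, then the turn about the tool's z in rad. A call has 1 to 8 rows; each row shifts and turns the commanded pose from where the row before left it, along the tool's axes as they then stand; what a row does not reach is not made up. A row lasts 1/10 s, in which the tool goes at most 50 mm and 8.59 degrees, less where a joint would pass 70% of its speed; a pose out of reach is approached as far as the arm can. A call is refused whole if a number of a shift passes 5 or a number of a turn 0.15, either way. A call with a gripper value outside its range is refused whole. "jaw" is the opening, from -1 (shut) to 1 (fully open), set as the call begins (left out, the last holds). The fingers move at their own pace and stop on an object; "grip_force" is the grip in N (left out, the last holds). Time passes only in rows, so rows that do not move let the fingers close. It gives the time, the measured TCP pose, the force, the opening and the grip force at its end, in the units of the state.
- robot.get_state(): the state, without advancing time (a new reading comes with each control period).
- robot.grab_frame(name): name is "side" or "top" or "wrist"; returns a dict with "color" (480x640x3 uint8, red, green, blue), "range_z" (480x640 float32, m along the optical axis (not along the pixel's ray), 0 where there is no reading), "fx", "fy", "cx", "cy" (pixels), "extrinsics" (4x4, takes a point from camera to world coordinates). Camera axes: x right, y down, z forward; pixel columns grow to the right and rows downward; lengths in m; the calibration is good to about 2 mm. The wrist camera is an equidistant fisheye: a pixel r from the principal point sees the ray r / f radians off the axis. A picture is of the moment at which its call begins.
- robot.hand_in(): hands the job in; it is judged then, once.
The state is a dict: "time": time; "q": joint angles; "qd": joint speeds; "tau": joint torques, N m; "position": TCP position; "ee_rot": TCP orientation; "force": force on the tool from outside, world axes, zero at the start; "ft_torque": the same for the moment, N m; "finger_gap": finger opening in m; "grip_force": force on a finger pad.
Only numpy, scipy, OpenCV 4.12 (cv2) and the standard library are available. Lean on these libraries where they do the work, as an engineer would, in place of code of your own. Each camera call takes 0.05 s, during which the arm holds its last target. There are 200 camera calls.

## Working session

There is one attempt and no reset: what is moved stays moved. The work goes in short steps, Python scripts to look and compute and a tool call to move; the robot and the scene stay as the last step left them, time stands still between calls to the robot, and variables do not carry over. Pictures are saved under pics/ and viewed, at most 10 in all, crops included, and the job is handed in when it is done.

Besides the shell and the picture viewer there is one more tool, called after ">>>" as name(argument=value, ...) on one line, values as JSON. servo_tool: Moves the arm, as the interface text tells. Its arguments: {"type":"object","properties":{"motion":{"type":"array","items":{"type":"array"}},"jaw":{"type":"number"},"grip_force":{"type":"number"}},"required":["motion"]}

```bash
mkdir -p pics
python3 - <<'E'
from rig import robot
import cv2,numpy as np
s=robot.get_state();print({k:np.round(v,3) for k,v in s.items()})
for n in("top","side"):
    f=robot.grab_frame(n);np.savez(f"{n}0.npz",**f);cv2.imwrite(f"pics/{n}0.png",f["color"][...,::-1])
    print(n,f["fx"],f["cx"],f["cy"],np.round(f["extrinsics"],3))
E
```

```text
{'time': np.float64(0.0), 'q': array([-1.29 ,  0.333, -0.065,  1.461,  0.022,  1.35 , -0.089]), 'qd': array([ 0.001, -0.003, -0.001,  0.001, -0.001, -0.002, -0.001]), 'tau': array([ 0.0000e+00, -6.2325e+01,  2.4000e-02, -3.8990e+01, -6.1000e-02,
        4.0000e-02,  0.0000e+00]), 'position': array([0.187, 0.596, 0.222]), 'ee_rot': array([-4.750e-01, -3.105e+00,  2.000e-03]), 'force': array([-0.082, -0.09 ,  0.683]), 'ft_torque': array([-0.034, -0.033, -0.005]), 'grip_force': np.float64(0.0), 'finger_gap': np.float64(0.087)}
top 564.7883387073423 319.2171712259842 238.15600121077657 [[ 0.002 -0.995  0.098  0.472]
 [-1.    -0.004 -0.02   0.015]
 [ 0.02  -0.098 -0.995  1.411]
 [ 0.     0.     0.     1.   ]]
side 552.9665607201216 321.7358051468927 232.80939715984465 [[ 0.741 -0.48   0.47  -0.007]
 [-0.672 -0.515  0.533 -0.664]
 [-0.014 -0.711 -0.704  0.995]
 [ 0.     0.     0.     1.   ]]
```

View pics/top0.png

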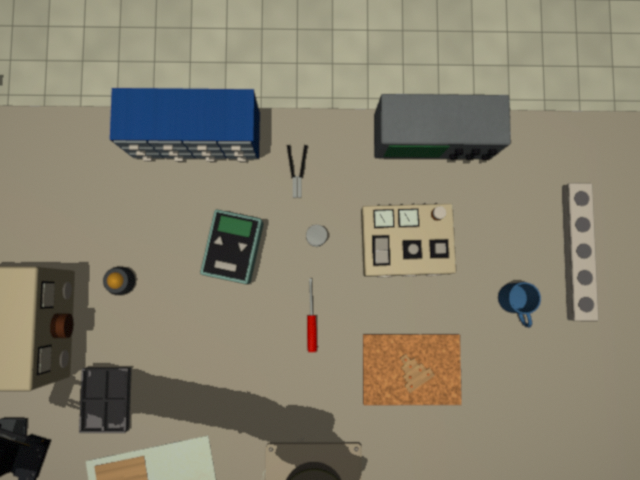

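View pics/side0.png

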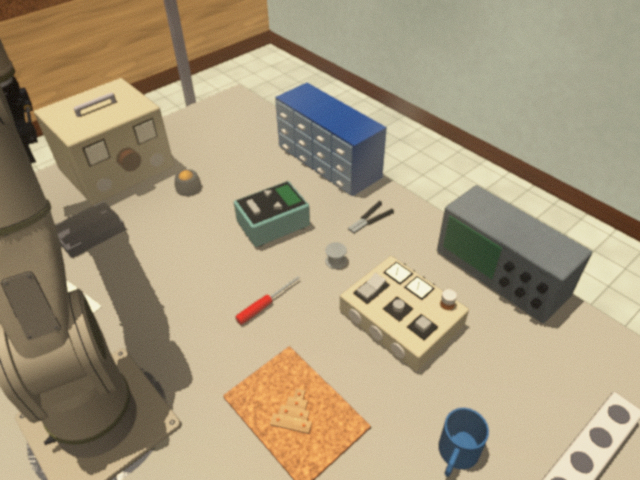

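The top view shows the console on the right: rocker at about (381,250), middle key (413,249), right key (439,248). The station is on the left at about (233,247) and turned, with its bar at about (226,266). Next I'll enlarge both views and measure.

```bash
cat > h.py <<'E'
import numpy as np,cv2
def load(n): return dict(np.load(n))
def ray(f,u,v):
    E=f["extrinsics"];d=E[:3,:3]@np.array([(u-f["cx"])/f["fx"],(v-f["cy"])/f["fy"],1]);return E[:3,3],d
def onz(f,u,v,z):
    o,d=ray(f,u,v);return o+d*(z-o[2])/d[2]
def tri(f,p,g,q):
    o,d=ray(f,*p);a,b=ray(g,*q);s=np.linalg.lstsq(np.c_[d,-b],a-o,rcond=None)[0]
    x,y=o+s[0]*d,a+s[1]*b;return (x+y)/2,np.linalg.norm(x-y)
def dep(f,u,v):
    o,d=ray(f,u,v);p=f["range_z"][int(v)-1:int(v)+2,int(u)-1:int(u)+2];return o+d*np.median(p)
E
python3 - <<'E'
from h import *
t=load("top0.npz");s=load("side0.npz")
def crop(f,x,y,w,h,k):return cv2.resize(f["color"][y:y+h,x:x+w,::-1],None,fx=k,fy=k,interpolation=cv2.INTER_CUBIC)
a=np.hstack([crop(t,360,200,100,80,4),crop(t,190,200,100,80,4)])
b=np.hstack([crop(s,335,255,135,112,400/135)[:320,:400],crop(s,230,175,100,80,4)[:320,:400]])
h=min(a.shape[0],b.shape[0],300)
cv2.imwrite("pics/c0.png",np.vstack([a[:300],b[:300]]))
for n,f in(("top",t),("side",s)):
    g=f["color"].max(2)
    for nm,(x,y,w,hh) in ({"con":(360,225,100,45),"sta":(195,205,75,85)} if n=="top" else {"con":(335,255,135,112),"sta":(230,175,85,75)}).items():
        m=(f["color"][y:y+hh,x:x+w].astype(int)); sat=m.max(2)-m.min(2)
        mask=((m.max(2)>95)&(sat<45)).astype(np.uint8)
        k,l,st,c=cv2.connectedComponentsWithStats(mask,connectivity=4)
        for i in range(1,k):
            if 20<st[i,4]<700:
                u,v=c[i]+[x,y];print(n,nm,np.round([u,v],1),st[i,2:],"depth",np.round(dep(f,round(u),round(v)),3),"ray82",np.round(onz(f,u,v,.082 if nm=="con" else .091),3))
E
```

```text
top con [362.  248.8] [  6  45 196] depth [ 0.583 -0.12   0.012] ray82 [ 0.578 -0.113  0.082]
top con [383.4 226.3] [22  4 67] depth [ 0.635 -0.166  0.064] ray82 [ 0.632 -0.164  0.082]
top con [408.2 226. ] [23  3 55] depth [ 0.635 -0.226  0.065] ray82 [ 0.633 -0.223  0.082]
top con [456.3 245.4] [  8  45 279] depth [ 0.595 -0.358 -0.   ] ray82 [ 0.587 -0.337  0.082]
top con [380.2 249.8] [ 20  33 121] depth [ 0.576 -0.156  0.076] ray82 [ 0.576 -0.156  0.082]
top con [381.1 250.1] [ 14  25 323] depth [ 0.576 -0.159  0.077] ray82 [ 0.575 -0.158  0.082]
top con [438.3 246.7] [ 22  21 101] depth [ 0.583 -0.294  0.08 ] ray82 [ 0.584 -0.294  0.082]
top con [411.5 249. ] [22 21 90] depth [ 0.578 -0.231  0.082] ray82 [ 0.578 -0.23   0.082]
top con [440.  247.6] [ 11  10 104] depth [ 0.581 -0.298  0.082] ray82 [ 0.582 -0.298  0.082]
top con [412.8 248.6] [10 10 80] depth [ 0.578 -0.234  0.083] ray82 [ 0.579 -0.233  0.082]
top sta [218.4 240.8] [ 7  8 39] depth [0.595 0.226 0.09 ] ray82 [0.595 0.225 0.091]
top sta [241.7 245.8] [ 8  8 40] depth [0.583 0.169 0.091] ray82 [0.584 0.17  0.091]
to
[... 317 characters left out ...]
 0.654 -0.169  0.065] ray82 [ 0.642 -0.177  0.082]
side con [371.  286.3] [ 32  25 368] depth [ 0.576 -0.161  0.077] ray82 [ 0.572 -0.164  0.082]
side con [419.1 287.7] [ 29  23 354] depth [ 0.654 -0.23   0.067] ray82 [ 0.644 -0.236  0.082]
side con [448.8 296.8] [ 14  15 172] depth [ 0.66  -0.301  0.096] ray82 [ 0.671 -0.295  0.082]
side con [397.9 304.4] [ 15  15 147] depth [ 0.579 -0.235  0.082] ray82 [ 0.578 -0.236  0.082]
side con [422.3 322.8] [ 19  17 185] depth [ 0.579 -0.3    0.081] ray82 [ 0.579 -0.301  0.082]
side sta [252.8 206. ] [ 15  15 129] depth [0.537 0.204 0.092] ray82 [0.537 0.205 0.091]
side sta [277.4 205. ] [ 9  8 51] depth [0.583 0.168 0.091] ray82 [0.583 0.167 0.091]
```

View pics/c0.png

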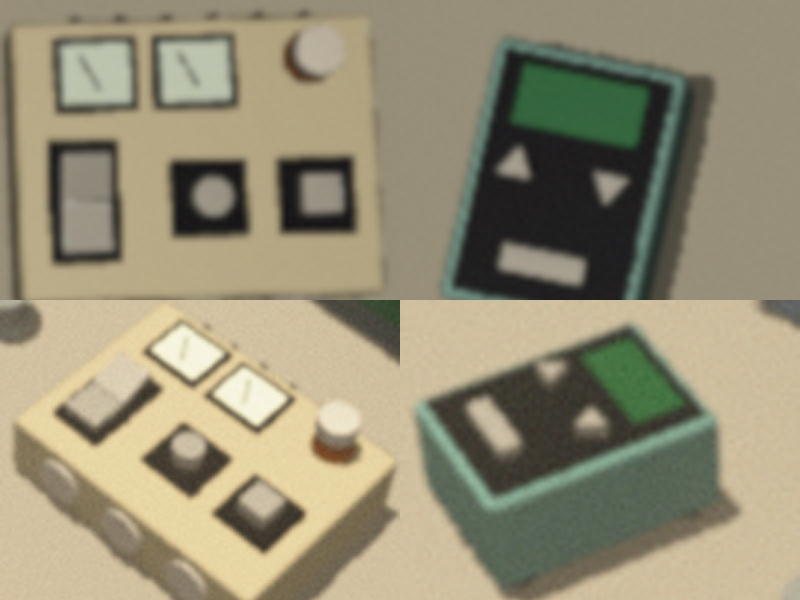

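The round key is in the middle and the square key on the right (65 mm apart, tops at 82 mm, as stated). From the two views:

| Target | Position | Yaw |
|---|---|---|
| rocker_end | (0.596, -0.159) | console ≈ +0.03 |
| square key | (0.5805, -0.2995) | console ≈ +0.03 |
| bar key | (0.537, 0.206) | station ≈ -0.2 |

I'll shut the fingers and set off.

>>> servo_tool(motion=[[[-1,-3,0],-0.15],[[-1,-4,0],-0.15],[[-1,-4.5,0],-0.03],[[-1.5,-4.5,0],0],[[-2.5,-4,0],0],[[-3,-4,0],0],[[-3,-4,0],0],[[-3,-4,0],0]], jaw=-1)

```text
time: 0.9
position: [0.3372, 0.2752, 0.2225]
ee_rot: [-0.041, 3.141, 0.001]
force: [1.8, 0.0, -0.9]
finger_gap: 0.031
grip_force: 0.0
```

>>> servo_tool(motion=[[[-2,-4.5,0],0],[[-2,-4.5,0],0],[[-2,-4.5,0],0],[[-2,-4.5,0],0],[[-3,-4,0],0],[[-3,-4,0],0],[[-3,-4,0],0],[[-3,-4,0],0]])

```text
time: 1.7
position: [0.5462, -0.0591, 0.2226]
ee_rot: [-0.042, 3.141, 0.0]
force: [0.5, 0.6, 0.5]
finger_gap: -0.0
grip_force: 0.0
```

>>> servo_tool(motion=[[[-2,-4,0],0],[[-2,-3,0],0],[[0,0,2],0],[[0,0,2],0],[[0,0,1],0],[[0,0,0],0]])

```text
time: 2.3
position: [0.5862, -0.126, 0.1711]
ee_rot: [0.042, -3.139, -0.0]
force: [-0.2, 0.1, -0.5]
finger_gap: 0.0004
grip_force: 0.0
```

Run:
```python
from rig import robot
from h import *
f=robot.grab_frame("wrist");np.savez("w1.npz",**f);s=robot.get_state();print(s["position"],s["ee_rot"],s["force"],s["finger_gap"]);cv2.imwrite("pics/w1.png",f["color"][...,::-1])
print(f["fx"],f["cx"],f["cy"],np.round(f["extrinsics"],3))
```

```text
[ 0.58683019 -0.12611037  0.17237406] [ 4.16377196e-02 -3.14039250e+00 -3.14028458e-04] [0.9893814  0.45185725 0.84702764] 0.0003904220470563356
371.64829954431775 318.58126363229627 234.69577928069708 [[-0.026  0.97   0.242  0.52 ]
 [ 1.     0.025  0.006 -0.128]
 [-0.     0.242 -0.97   0.333]
 [ 0.     0.     0.     1.   ]]
```

View pics/w1.png

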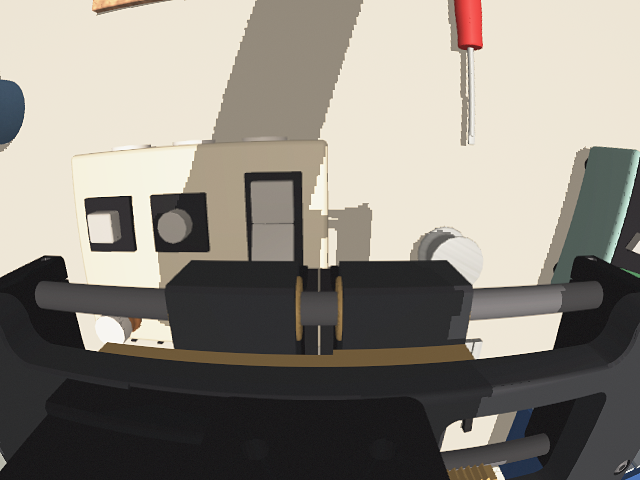

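The wrist view shows the square key at (102,227), the round key at (176,226) and the rocker from column 251 to 295, with its V line at row 222. I'll check these against the earlier values.

```bash
cat >> h.py <<'E'
def wonz(f,u,v,z):
    x,y=(u-f["cx"])/f["fx"],(v-f["cy"])/f["fy"];r=np.hypot(x,y);E=f["extrinsics"]
    d=E[:3,:3]@np.array([x/r*np.sin(r),y/r*np.sin(r),np.cos(r)]);o=E[:3,3];return o+d*(z-o[2])/d[2]
E
python3 - <<'E'
from h import *
f=load("w1.npz")
for n,u,v,z in(("sq",101,227,.082),("round",174,226,.082),("V",273,222,.070),("frameTL",246,174,.068)):print(n,np.round(wonz(f,u,v,z),4))
E
```

```text
sq [ 0.5805 -0.2968  0.082 ]
round [ 0.5785 -0.2316  0.082 ]
V [ 0.5766 -0.1593  0.07  ]
frameTL [ 0.542  -0.1794  0.068 ]
```

>>> servo_tool(motion=[[[-0.8,-3.3,0],0],[[0,0,2],0],[[0,0,2],0],[[0,0,2],0],[[0,0,1],0],[[0,0,0],0],[[0,0,0],0]], grip_force=20)

```text
time: 3.05
position: [0.5966, -0.1592, 0.1037]
ee_rot: [-0.042, 3.14, -0.0]
force: [0.4, -0.8, -0.4]
finger_gap: 0.0005
grip_force: 0.0
```

>>> servo_tool(motion=[[[0,0,1],0],[[0,0,0.6],0],[[0,0,0.4],0],[[0,0,0.4],0],[[0,0,0.4],0],[[0,0,0],0],[[0,0,0],0],[[0,0,0],0]])

```text
time: 3.85
position: [0.5968, -0.1592, 0.0762]
ee_rot: [-0.041, 3.139, 0.001]
force: [-1.6, 2.1, 16.8]
finger_gap: -0.0001
grip_force: 8.8
```

>>> servo_tool(motion=[[[0,0,-3],0],[[0,0,-3],0],[[0.5,-3.5,0],0],[[0.5,-3.5,0],0],[[0.5,-3.5,0],0],[[0.5,-3.4,0],0],[[0,0,0],0],[[0,0,0],0]])

```text
time: 4.65
position: [0.5785, -0.2993, 0.1337]
ee_rot: [0.038, -3.14, -0.001]
force: [0.4, 1.0, 0.1]
finger_gap: 0.0005
grip_force: 0.0
```

Run:
```python
from rig import robot
from h import *
f=robot.grab_frame("side");s=robot.get_state();print(s["position"],s["ee_rot"],s["force"]);cv2.imwrite("pics/s2.png",cv2.resize(f["color"][225:385,300:510,::-1],None,fx=3,fy=3,interpolation=cv2.INTER_CUBIC))
```

```text
[ 0.57925885 -0.29794591  0.13371439] [ 4.10046359e-02 -3.13994333e+00 -1.78062801e-03] [ 1.11807576  0.49669918 -0.37330466]
```

View pics/s2.png

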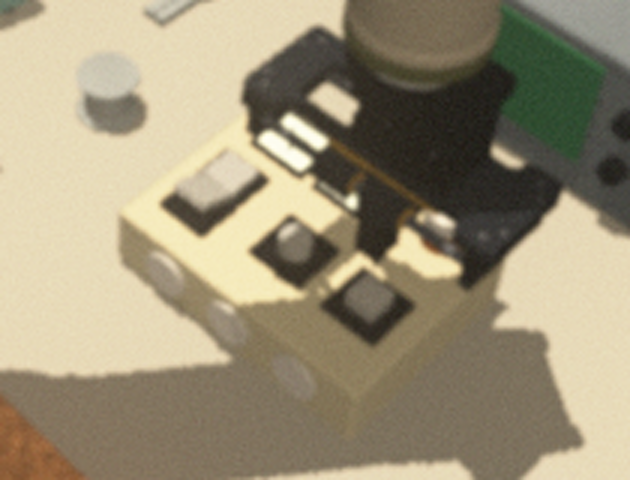

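The rocker has tipped: its far half is level and its near half is raised. The fingers are above the square key and nothing else has moved, so I'll press.

>>> servo_tool(motion=[[[-0.1,0,2],0],[[0,0,1.5],0],[[0,0,1],0],[[0,0,0.5],0],[[0,0,0.5],0],[[0,0,0.45],0],[[0,0,0],0],[[0,0,0],0]])

```text
time: 5.5
position: [0.5809, -0.2984, 0.0763]
ee_rot: [-0.041, 3.14, 0.001]
force: [-4.4, 4.5, 10.3]
finger_gap: 0.0004
grip_force: 5.4
```

>>> servo_tool(motion=[[[0,0,0.15],0],[[0,0,0],0],[[0,0,0],0],[[0,0,0],0]])

```text
time: 5.9
position: [0.581, -0.2984, 0.0761]
ee_rot: [-0.041, 3.14, 0.002]
force: [-8.6, 7.0, 21.2]
finger_gap: 0.0008
grip_force: 10.7
```

>>> servo_tool(motion=[[[0,0,-3],0],[[0,0,-3],0],[[0,0,-3],0],[[0,4.5,0],0],[[0,4.5,0],0],[[0,4.5,0],0],[[0,4.5,0],0],[[0.5,4.5,0],0]])

```text
time: 6.7
position: [0.57, -0.072, 0.1639]
ee_rot: [-0.041, 3.14, -0.0]
force: [0.7, 0.7, 0.6]
finger_gap: 0.0003
grip_force: 0.0
```

>>> servo_tool(motion=[[[0.5,4.5,0],0],[[0.5,4.5,0],0],[[0.5,4.5,0],0],[[0.5,4.5,0],0],[[0.5,4.5,0],0],[[0,4,0],0],[[0,0,0],0.12],[[0,0,0],0.1]])

```text
time: 7.5
position: [0.5377, 0.192, 0.1637]
ee_rot: [0.307, 3.126, 0.001]
force: [0.8, -0.2, 0.3]
finger_gap: 0.0002
grip_force: 0.0
```

>>> servo_tool(motion=[[[0,0,0],0],[[0,0,0],0]])

```text
time: 7.7
position: [0.538, 0.1902, 0.1638]
ee_rot: [0.3, 3.127, 0.001]
force: [0.5, 1.2, 0.2]
finger_gap: 0.0005
grip_force: 0.0
```

Run:
```python
from rig import robot
from h import *
f=robot.grab_frame("wrist");np.savez("w2.npz",**f);s=robot.get_state();print(s["position"],s["ee_rot"],s["force"]);cv2.imwrite("pics/w3.png",f["color"][...,::-1])
g=robot.grab_frame("side");np.savez("s3.npz",**g)
for n,u,v in(("rocker",371,286),("round",398,304),("square",422,323)):print(n,np.round(dep(g,u,v),3))
```

```text
[0.53799133 0.19013813 0.1637439 ] [3.00358780e-01 3.12676036e+00 5.23878049e-04] [-0.16555906  0.68742351  0.13703802]
rocker [ 0.574 -0.162  0.08 ]
round [ 0.578 -0.236  0.083]
square [ 0.582 -0.298  0.076]
```

View pics/w3.png

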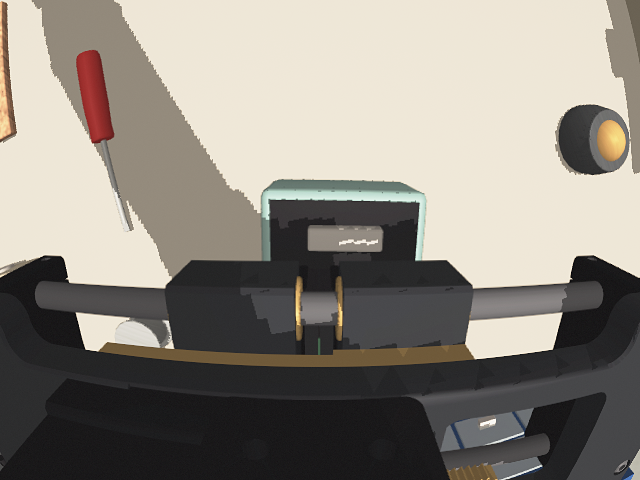

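The square key reads 76 mm (down) and the round key 83 mm (out). In the wrist view the bar is centred at about (345,238) and lined up with the fingers.

```bash
python3 -c "
from h import *
print(wonz(load('w2.npz'),345,238,.091))"
```

```text
[0.53590669 0.2082188  0.091     ]
```

>>> servo_tool(motion=[[[0.45,1.6,0],0],[[0,0,2],0],[[0,0,2],0],[[0,0,2],0],[[0,0,0.5],0],[[0,0,0],0],[[0,0,0],0]])

```text
time: 8.5
position: [0.5369, 0.2075, 0.0995]
ee_rot: [0.303, 3.126, 0.001]
force: [0.8, 1.1, 1.1]
finger_gap: 0.0006
grip_force: 0.0
```

>>> servo_tool(motion=[[[0,0,0.5],0],[[0,0,0.5],0],[[0,0,0.4],0],[[0,0,0.1],0],[[0,0,0],0],[[0,0,0],0]])

```text
time: 9.1
position: [0.5372, 0.2075, 0.0861]
ee_rot: [0.304, 3.126, 0.004]
force: [-7.4, -3.0, 25.8]
finger_gap: 0.0005
grip_force: 12.9
```

Fully down at 86 mm. I'll hold for 1.1 s in all, then lift.

>>> servo_tool(motion=[[[0,0,0],0],[[0,0,0],0],[[0,0,0],0],[[0,0,0],0],[[0,0,0],0],[[0,0,0],0],[[0,0,0],0],[[0,0,0],0]])

```text
time: 9.9
position: [0.5373, 0.2074, 0.0861]
ee_rot: [0.304, 3.126, 0.004]
force: [-8.0, -2.4, 26.5]
finger_gap: 0.0005
grip_force: 12.9
```

>>> servo_tool(motion=[[[0,0,-2],0],[[0,0,-3],0],[[0,0,-3],0],[[0,0,-3],0],[[0,0,-2],0],[[0,0,0],0],[[0,0,0],0],[[0,0,0],0]])

```text
time: 10.7
position: [0.5358, 0.2068, 0.2123]
ee_rot: [-0.304, -3.125, 0.002]
force: [-0.0, -0.1, 0.1]
finger_gap: 0.0002
grip_force: 0.0
```

Run:
```python
from rig import robot
from h import *
g=robot.grab_frame("side");a=load("side0.npz");s=robot.get_state();print(s["position"],s["force"],s["time"])
for n,u,v in(("rocker near",364,291),("rocker far",377,281),("round",398,304),("square",422,323),("bar",250,206),("tri",277,205),("jar",449,294),("spool",336,250)):print(n,np.round(dep(a,u,v),3),np.round(dep(g,u,v),3))
```

```text
[0.53584254 0.20679949 0.21226453] [-0.05097474  0.13437108 -0.43501365] 10.75
rocker near [ 0.554 -0.161  0.078] [ 0.55  -0.165  0.085]
rocker far [ 0.591 -0.163  0.083] [ 0.597 -0.158  0.074]
round [ 0.579 -0.235  0.082] [ 0.579 -0.235  0.081]
square [ 0.579 -0.3    0.081] [ 0.582 -0.298  0.076]
bar [0.532 0.211 0.09 ] [0.533 0.211 0.09 ]
tri [0.583 0.168 0.091] [0.583 0.168 0.091]
jar [ 0.667 -0.296  0.096] [ 0.666 -0.296  0.097]
spool [ 0.617 -0.007  0.041] [ 0.617 -0.008  0.041]
```

The check matches what the task asks for: rocker on, square key down, bar key back up, and the round key, the one triangular key I sampled, the jar and the spool unmoved.

```bash
python3 -c "
from rig import robot
print(robot.hand_in())"
```

```text
the job is handed in; nothing more can be done
None
```

The job is handed in: rocker tipped on, square key latched down, and bar key held about 1 s and released, all in order by about 11 s; the hand-in returned no verdict.

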